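# Plug the air lance into its push-fit port and turn the air on

### The job

Take the air lance out of its stand and push its tube straight down into the open push-fit port of the manifold: carry on through the drag of the seal until it bottoms, and press it firmly home there without forcing it. Then let go of the lance and swing the valve lever fully over to its other side to turn the air on. Leave the jar, the mallet and the bin where they are.

Things in the scene. Friction and masses are not known exactly. Their poses are not given: they have to be found in the camera images.
- lance: The loose air lance, about 0.11 kg, 158 mm long: a rigid alloy tube 16 mm in diameter, its foot chamfered over 4 mm, then a square black grip block, then a brass nozzle 18 mm high, 16 mm wide. Origin at the centre of the tube's foot, z along the tube to the nozzle, 95 mm of tube below the block. It starts upright in the stand, foot 15 mm above the table.
- lance_grip (a point): Centre of the lance's grip block, 117.5 mm above its foot: 22 x 22 mm and 45 mm high, faces square to the lance's x and y.
- stand: Fixed grey storage block, 70 x 70 mm and 60 mm high, with an upright hole 45 mm deep in its top in which the lance stands loosely (0.7 mm play all round). Origin at the centre of its underside, z up.
- manifold: Fixed alloy bar 90 (x) x 190 (y) x 30 mm high. On it in a row along y: at y = -60 mm the open push-fit port, a black block 46 x 46 mm, 62 mm high, with an upright bore; at y = 0 a brass blanking plug 20 mm high (leave it); at y = 62 mm the valve with its lever. Origin at the centre of its underside, z up.
- port_mouth (a point): Centre of the port's bore at the rim, 92 mm above the table; axes as the manifold's, z up and out of the bore. The bore is 18 mm wide and chamfered 3 mm at the rim. The rigid inner stop on which the tube bottoms lies 34 to 54 mm below the rim: the depth differs each time, cannot be seen and must be felt.
- port_seal (a point): Centre of the seal inside the bore, 18 mm below the rim: its sprung lips meet the foot about there, resist with 5 to 20 N over 3 mm, then drag on the sliding tube with up to 13 N, fading in a pause. On the stop the force rises and stays: held at 15 to 25 N the tube is firmly home; over 35 N harms the fitting. The seal keeps the lance standing when let go.
- insert: The metal insert inside the port, on its axis, that carries the inner stop; only its thin edge shows round the foot of the black block. Origin at the bottom of the block, 62 mm below the rim: it tells nothing of how high the stop is set.
- valve (a joint): Angle in rad of the valve lever about the manifold's y axis: 0 leans 0.5 rad to the manifold's -x side (shut), 1.0 leans 0.5 rad to its +x side (air on), an end stop at each. It starts near 0, swings lightly (about 1 N at the knob) and stays where it is left.
- valve_tip (a point): Centre of the lever's black ball knob, 26 mm in diameter, on a steel rod 10 mm thick. The lever pivots 80 mm from here, at manifold x = 0, y = 62, z = 52 mm, on a block 70 x 50 mm that reaches up to z = 55 mm, with a drum 26 mm in diameter round the pivot up to z = 65 mm.
- jar: Bystander: glass jar with a black lid, 72 mm wide, 130 mm high. Origin at the centre of its underside.
- mallet: Bystander: lying mallet, black rubber head 64 mm in diameter and 90 mm long, wooden handle about 250 mm long and 25 mm thick along -x. Origin under the middle of its head.
- red_bin: Bystander: small open red bin 100 x 130 x 60 mm. Origin at the centre of its underside.

How it is judged:
On the way, in this order (a step that is already met when the one before it is completed fails the run):
1. the lance is drawn clear of the stand (z of lance in the frame of stand above 0.065 m), for 0.1 s.
2. the tube is through the seal, over 33 mm deep in the port, and pressed on the inner stop with over 8 N (z of lance in the frame of port_mouth below -0.033 m and horizontal distance between lance and port_mouth below 0.004 m and contact force between lance and insert above 8 N), for 0.2 s.
3. the lever is over (past 0.85 rad) with the lance home and let go (value of joint valve above 0.85 rad and z of lance in the frame of port_mouth below -0.033 m and contact force between the fingers and lance below 0.1 N), for 0.2 s.
At the end, for the whole second after the job is handed in: The lance stands upright in the port (within 0.08 rad, foot within 4 mm of the bore's axis), at rest, its foot more than 33 mm below the rim; the valve lever is past 0.85 rad. On the way it was pressed on the inner stop with over 8 N and never over 42 N (the drag of the seal not counted) (z of lance in the frame of port_mouth below -0.033 m and horizontal distance between lance and port_mouth below 0.004 m and angle between lance's own z axis and vertical below 0.08 rad and linear speed of lance below 0.02 m/s and value of joint valve above 0.85 rad); the robot touches nothing.
It fails at once if the lance is forced onto the inner stop with over 42 N (contact force between lance and insert above 42 N).
It fails at once if the lance is forced against the port or manifold with over 42 N, the drag of the seal not counted (contact force between lance and manifold above 42 N).
It fails at once if the jar is moved by over 30 mm (distance of jar from where it was at the start of the episode above 0.03 m).
It fails at once if the mallet is moved by over 30 mm (distance of mallet from where it was at the start of the episode above 0.03 m).
It fails at once if the red bin is moved by over 30 mm (distance of red_bin from where it was at the start of the episode above 0.03 m).
It also fails if it takes over 61 s, if anything falls off the work surface, if the arm or the gripper's body presses on something with over 40 N, if the wrist force passes 120 N, or if a joint passes its speed limit or range.

### The arm

A 6-joint arm with a two-finger parallel gripper is mounted at the origin on the work surface. World frame = base frame: x ahead of the robot, y to its left, z up, the work surface at z = 0. Lengths are in m, angles in rad, forces in N, time in s.
With the tool pointing down it reaches from about 0.425 to 0.95 m from the base axis. Payload 3.5 kg.
Tool frame: the origin (TCP) lies at the very end of the fingers, on their centre line; the grasp point (between the pads) lies 19 mm behind it; z points along the fingers, y is the direction in which the jaws open and shut (so a half turn about z gives the same grasp; the last joint's range is limited). The gripper opens to 85 mm and grips with 20 to 120 N. Pads are 22 mm wide; open, the fingers measure 114 mm over their backs; the gripper's body (76 mm by 85 mm) begins 54 mm behind the grasp point. The pads swing forward as they close: fully open they stand 13 mm farther back than shut.
Start: joints at [-1.32, 0.286, 1.577, -0, 1.279, -0.15], TCP at [0.263, -0.621, 0.231] pointing down, gripper open.
Joint ranges: [-2.77, 2.77], [-0.9, 2.22], [0.21, 2.48], [-1.53, 4.67], [0.24, 2.81], [-2.84, 2.84]. Speed limits (rad/s): [2.79, 2.79, 3.14, 3.14, 3.14, 3.14].

### API

Orientations are given as a unit quaternion [x, y, z, w].
In Python, from plant import get_state, read_camera, sign_off gives the robot as it stands.
- The arm moves only by the tool step_arm, never from a script. Its argument "targets" is a list that holds one entry, the list of rows, each a list of 5 numbers: the opening, from 0 (shut) to 1 (fully open), then the shift along the tool's x, y, z each as a share of 4 cm, from -1 to 1, then the turn about the tool's z as a share of 5 degrees, from -1 to 1. A call has 1 to 10 rows; each row shifts and turns the commanded pose from where the row before left it, along the tool's axes as they then stand; what a row does not reach is not made up. A row lasts 1/12 s, in which the tool goes at most 41.7 mm and 7.16 degrees, less where a joint would pass 70% of its speed; a pose out of reach is approached as far as the arm can. A call with a number of a shift or a turn outside -1 to 1 is refused whole. A call with a gripper value outside its range is refused whole. The fingers move at their own pace and stop on an object; "squeeze" is the grip in N (left out, the last holds). Time passes only in rows, so rows that do not move let the fingers close. It gives the time, the measured TCP pose, the force and the opening at its end, in the units of the state.
- get_state(): the state, without advancing time (a new reading comes with each control period).
- read_camera(name): name is "scene" or "top"; returns a dict with "pixels" (420x560x3 uint8, red, green, blue), "range_z" (420x560 float32, m along the optical axis (not along the pixel's ray), 0 where there is no reading), "mtx" (3x3 intrinsics, pixels), "k1" (the pictures are not rectified: a ray, as slopes to the right and down, at radius r is drawn at 1 + k1 r^2 times it, then the intrinsics apply), "rvec" (rotation vector, rad) and "tvec" (3), from world to camera coordinates, as OpenCV has them. Camera axes: x right, y down, z forward; pixel columns grow to the right and rows downward; lengths in m; the calibration is good to about 2 mm. A picture is of the moment at which its call begins.
- sign_off(): hands the job in, once; it reports no verdict.
The state is a dict: "time": time; "qpos": joint angles; "dq": joint speeds; "joint_efforts": joint torques, N m; "eef_pos": TCP position; "tcp_rot": TCP orientation; "contact_force": force on the tool from outside, world axes, zero at the start; "wrist_torque": the same for the moment, N m; "opening": opening from 0.0 (shut) to 1.0 (fully open).
Only numpy, scipy, OpenCV 4.12 (cv2) and the standard library are available. Lean on these libraries where they do the work, as an engineer would, in place of code of your own. Each camera call takes 0.05 s, during which the arm holds its last target.

## Working session

There is one attempt and no reset: what is moved stays moved. The work goes in short steps, Python scripts to look and compute and a tool call to move; the robot and the scene stay as the last step left them, time stands still between calls to the robot, and variables do not carry over. Pictures are saved under pics/ and viewed, and the job is handed in when it is done.

Besides the shell and the picture viewer there is one more tool, called after "Call:" as name([rows], argument=value, ...), one row to a line, values as JSON. step_arm: Moves the arm, as the interface text tells. Shift numbers are shares of 4 cm and turn numbers shares of 5 degrees, none past 1 either way. Its arguments: {"type":"object","properties":{"targets":{"type":"array"},"squeeze":{"type":"number"}},"required":["targets"]}

```bash
mkdir -p pics && ls
python3 - <<'E'
from plant import get_state, read_camera
import cv2,numpy as np
s=get_state();print({k:np.round(v,3).tolist() for k,v in s.items()})
for n in("scene","top"):
    d=read_camera(n);cv2.imwrite(f"pics/{n}0.png",d["pixels"][:,:,::-1])
    R=cv2.Rodrigues(np.array(d["rvec"]))[0]
    print(n,d["mtx"],d["k1"],d["rvec"],d["tvec"],-R.T@np.array(d["tvec"]).ravel())
    np.savez(f"{n}0.npz",**d)
E
```

```text
pics
{'time': 0.0, 'qpos': [-1.32, 0.287, 1.578, 0.0, 1.279, -0.15], 'dq': [-0.001, -0.002, 0.001, 0.001, 0.002, 0.001], 'joint_efforts': [0.0, -40.598, -29.263, -0.0, 0.006, 0.0], 'eef_pos': [0.263, -0.621, 0.23], 'tcp_rot': [0.98, 0.199, -0.0, -0.001], 'contact_force': [-0.15, 0.502, -0.515], 'wrist_torque': [-0.025, 0.037, -0.064], 'opening': 1.0}
scene [[427.52618467   0.         279.47502742]
 [  0.         427.52618467 206.13275756]
 [  0.           0.           1.        ]] -0.05467228882319292 [ 1.847773    1.54927479 -0.72082789] [-0.06746436 -0.33344838  1.26973465] [ 1.16897543 -0.11495773  0.59012416]
top [[402.65722901   0.         270.85441745]
 [  0.         402.65722901 210.07464768]
 [  0.           0.           1.        ]] -0.08159958809965087 [ 2.1064816  -2.12407312  0.157321  ] [0.00292608 0.61098341 0.86770593] [ 0.44814342 -0.02816379  0.96155975]
```

View pics/scene0.png

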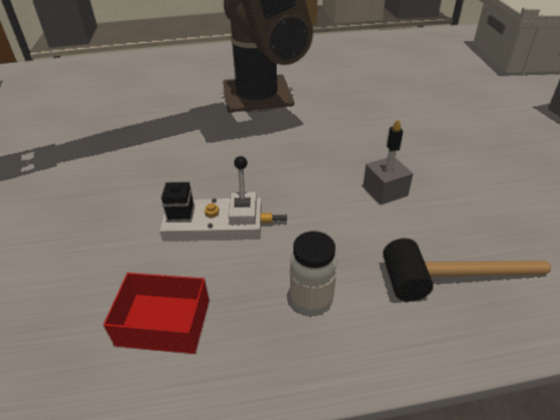

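View pics/top0.png

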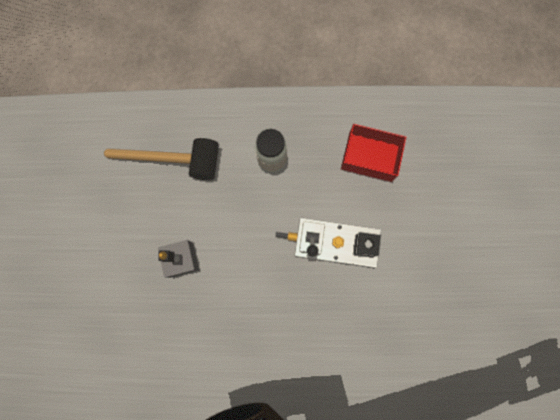

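```bash
cat > h.py <<'E'
import numpy as np,cv2
def rays(d,uv):
    uv=np.asarray(uv,float).reshape(-1,1,2)
    p=cv2.undistortPoints(uv,np.array(d["mtx"]),np.array([float(d["k1"]),0,0,0]))[:,0]
    return np.c_[p,np.ones(len(p))]
def cam(d):
    R=cv2.Rodrigues(np.array(d["rvec"],float).ravel())[0];t=np.array(d["tvec"],float).ravel()
    return R,t,-R.T@t
def plane(d,uv,z):
    R,t,c=cam(d);r=rays(d,uv)@R
    return c+r*((z-c[2])/r[:,2])[:,None]
def cloud(d):
    R,t,c=cam(d);H,W=d["range_z"].shape
    u,v=np.meshgrid(np.arange(W),np.arange(H));uv=np.c_[u.ravel(),v.ravel()]
    P=(rays(d,uv)*np.asarray(d["range_z"]).reshape(-1,1)-t)@R
    return P.reshape(H,W,3)
def proj(d,P):
    return cv2.projectPoints(np.asarray(P,float).reshape(-1,3),np.array(d["rvec"],float),np.array(d["tvec"],float),np.array(d["mtx"]),np.array([float(d["k1"]),0,0,0]))[0][:,0]
E
python3 - <<'E'
from h import *
for n,bx in(("top",[(145,225,60,65),(265,205,125,75)]),("scene",[(350,110,75,95),(150,145,145,100)])):
    d=np.load(n+"0.npz");C=cloud(d);im=d["pixels"][:,:,::-1]
    for i,(x,y,w,h) in enumerate(bx):
        k=int(min(800/w,600/h));cv2.imwrite(f"pics/{n}_c{i}.png",cv2.resize(im[y:y+h,x:x+w],None,fx=k,fy=k,interpolation=cv2.INTER_CUBIC));print(n,i,k)
    for x,y,w,h in bx:
        z=C[y:y+h,x:x+w,2];print(n,np.percentile(z,[1,10,50,90,99]).round(3))
E
```

```text
top 0 9
top 1 6
top [-0.005 -0.004 -0.001  0.06   0.164]
top [-0.005 -0.003 -0.     0.055  0.132]
scene 0 6
scene 1 5
scene [-0.001 -0.     0.002  0.061  0.163]
scene [-0.002 -0.     0.002  0.056  0.131]
```

View pics/top_c0.png

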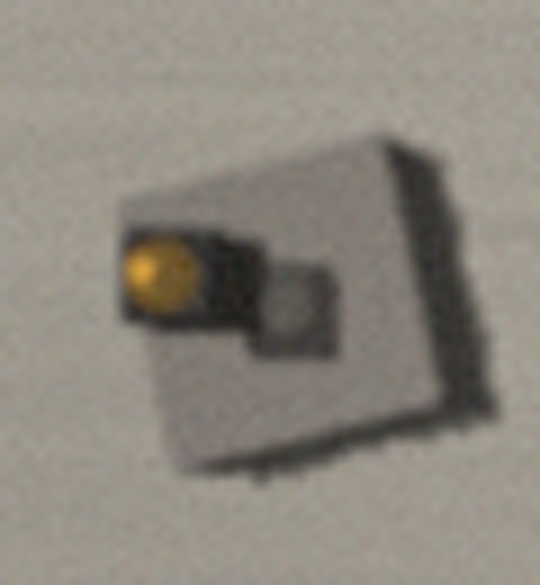

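View pics/top_c1.png

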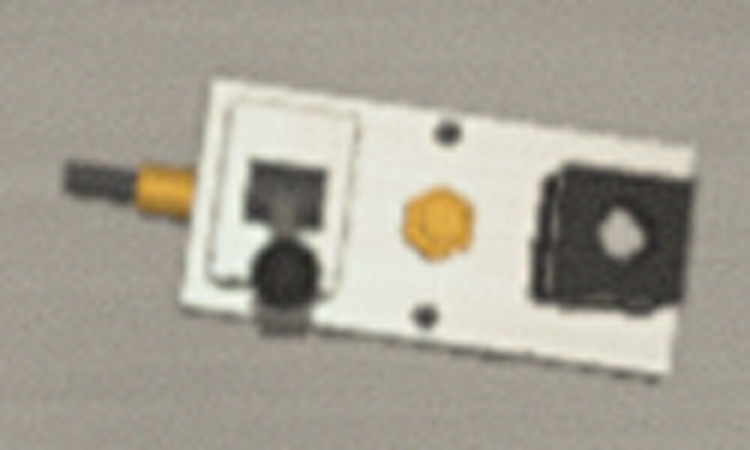

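View pics/scene_c0.png

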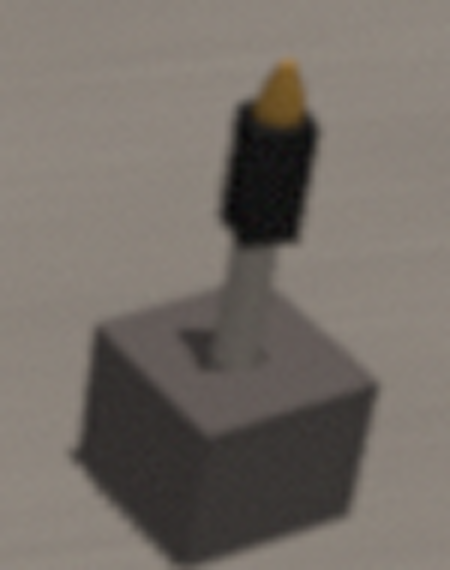

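View pics/scene_c1.png

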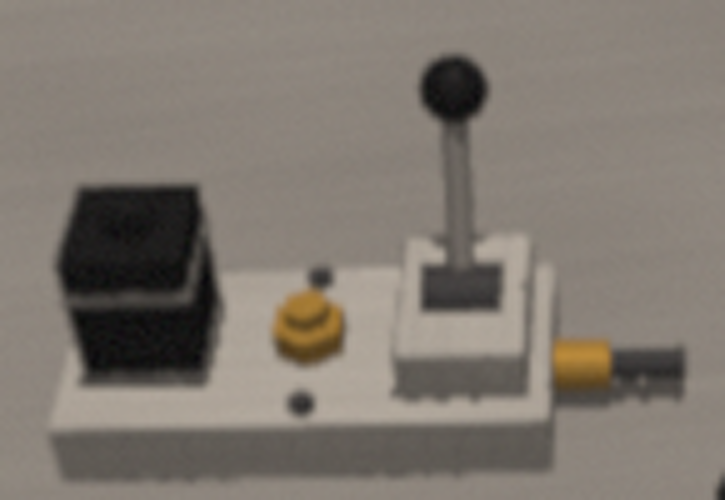

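Run:
```python
from h import *
for n in("top","scene"):
    d=np.load(n+"0.npz");C=cloud(d);im=d["pixels"];hsv=cv2.cvtColor(im,cv2.COLOR_RGB2HSV)
    Z=C[...,2];X=C[...,0];Y=C[...,1]
    print("==",n)
    # stand top
    reg=(np.abs(X-0.42)<0.15)&(np.abs(Y-0.27)<0.15)
    m=reg&(np.abs(Z-0.06)<0.006)
    v,u=np.nonzero(m);P=plane(d,np.c_[u,v],0.06)[:,:2]
    mk=cv2.morphologyEx(m.astype(np.uint8),cv2.MORPH_CLOSE,np.ones((3,3)))
    r=cv2.minAreaRect((P*1000).astype(np.float32));print("stand top rect",r)
    # block+nozzle points by height
    m=reg&(Z>0.08)
    v,u=np.nonzero(m);print("lance pts",len(u),C[m].mean(0).round(4),"top z",Z[m].max())
    for lo,hi in((0.085,0.105),(0.112,0.150),(0.15,0.158),(0.160,0.175)):
        q=m&(Z>lo)&(Z<hi);print(lo,hi,q.sum(),C[q].mean(0).round(4) if q.any() else None, (C[q].min(0).round(3),C[q].max(0).round(3)) if q.any() else None)
    br=reg&(Z>0.08)&(hsv[...,1]>110)&(hsv[...,0]>8)&(hsv[...,0]<30)
    v,u=np.nonzero(br);print("brass",len(u),u.mean(),v.mean(),plane(d,[(u.mean(),v.mean())],0.166))
    # manifold
    reg=(np.abs(X-0.43)<0.15)&(np.abs(Y+0.15)<0.17)
    m=reg&(np.abs(Z-0.03)<0.006)
    v,u=np.nonzero(m);P=plane(d,np.c_[u,v],0.03)[:,:2];r=cv2.minAreaRect((P*1000).astype(np.float32));print("mani top",r)
    m=reg&(np.abs(Z-0.092)<0.006)&(Y<-0.15)
    v,u=np.nonzero(m);P=plane(d,np.c_[u,v],0.092)[:,:2];r=cv2.minAreaRect((P*1000).astype(np.float32));print("port top",len(u),r, C[m].mean(0).round(4))
    m=reg&(Z>0.105)
    v,u=np.nonzero(m);print("knob",len(u),C[m].mean(0).round(4),u.mean(),v.mean(),plane(d,[(u.mean(),v.mean())],0.122).round(4),Z[m].max())
    br=reg&(hsv[...,1]>110)&(hsv[...,0]>8)&(hsv[...,0]<30)
    k,lab,st,ce=cv2.connectedComponentsWithStats(br.astype(np.uint8))
    for i in range(1,k):
        if st[i,4]>20: print("brass",st[i],plane(d,[ce[i]],0.045).round(4))
```

```text
== top
stand top rect ((502.9063720703125, 213.39346313476562), (71.06082153320312, 72.23233032226562), 14.374184608459473)
lance pts 197 [0.5022 0.2101 0.145 ] top z 0.17242453614334122
0.085 0.105 8 [0.5027 0.2071 0.0928] (array([0.498, 0.206, 0.086]), array([0.507, 0.208, 0.1  ]))
0.112 0.15 62 [0.5015 0.2053 0.1312] (array([0.492, 0.203, 0.113]), array([0.514, 0.223, 0.149]))
0.15 0.158 76 [0.5029 0.2131 0.1533] (array([0.493, 0.203, 0.15 ]), array([0.513, 0.226, 0.157]))
0.16 0.175 40 [0.5026 0.2131 0.1665] (array([0.496, 0.208, 0.16 ]), array([0.508, 0.22 , 0.172]))
brass 50 162.3 255.14 [[0.50184106 0.21218443 0.166     ]]
mani top ((539.5121459960938, -146.48666381835938), (208.9828643798828, 90.57147216796875), 81.70361328125)
port top 415 ((529.8443603515625, -215.05618286132812), (47.24302291870117, 46.51420593261719), 80.98332977294922) [ 0.5299 -0.2153  0.0905]
knob 1073 [ 0.4548 -0.0343  0.8756] 287.4836905871389 205.7260018639329 [[ 0.6078 -0.0394  0.122 ]] 0.9615597516944382
brass [288 233   9   8  67] [[ 0.5512 -0.0502  0.045 ]]
brass [333 237  11  11  96] [[ 0.5376 
[... 469 characters left out ...]
]), array([0.518, 0.225, 0.158]))
0.16 0.175 57 [0.5065 0.2124 0.1667] (array([0.497, 0.206, 0.16 ]), array([0.512, 0.22 , 0.174]))
brass 65 396.38461538461536 126.3076923076923 [[0.51152729 0.21055356 0.166     ]]
mani top ((540.5499267578125, -146.52525329589844), (212.30438232421875, 93.36664581298828), 86.44925689697266)
port top 456 ((533.0448608398438, -215.00274658203125), (49.58172607421875, 53.47349548339844), 80.12613677978516) [ 0.5329 -0.2154  0.0917]
knob 185 [ 0.5215 -0.0896  0.1262] 240.35135135135135 164.35675675675677 [[ 0.5157 -0.0894  0.122 ]] 0.13811155928740612
brass [205 203  13  14 145] [[ 0.5451 -0.1547  0.045 ]]
brass [261 213  11  10 106] [[ 0.586  -0.0545  0.045 ]]
```

Run:
```python
from h import *
D={n:np.load(n+"0.npz") for n in("top","scene")}
def tri(a,b):
    A=[];B=[]
    for n,uv in(("top",a),("scene",b)):
        R,t,c=cam(D[n]);r=(rays(D[n],[uv])@R)[0];r/=np.linalg.norm(r);M=np.eye(3)-np.outer(r,r);A.append(M);B.append(M@c)
    p=np.linalg.solve(sum(A),sum(B));return p.round(4),[np.linalg.norm(M@p-b).round(4) for M,b in zip(A,B)]
cen={}
for n in D:
    d=D[n];C=cloud(d);ok=d["range_z"]>0.1;hsv=cv2.cvtColor(d["pixels"],cv2.COLOR_RGB2HSV);X,Y,Z=C[...,0],C[...,1],C[...,2]
    br=ok&(np.abs(X-.5)<.04)&(np.abs(Y-.213)<.03)&(Z>0.13)&(hsv[...,1]>110)
    v,u=np.nonzero(br);cen[n,"br"]=(u.mean(),v.mean())
    kn=ok&(np.abs(X-.53)<.08)&(np.abs(Y+.09)<.04)&(Z>0.105)&(Z<.2)
    v,u=np.nonzero(kn);(cx,cy),r=cv2.minEnclosingCircle(np.c_[u,v].astype(np.float32));cen[n,"kn"]=(cx,cy);print(n,"knob",cx,cy,r,C[kn].max(0),len(u))
    # lance silhouettes
    bl=ok&(np.abs(X-.5)<.04)&(np.abs(Y-.213)<.03)&(Z>0.150)&(Z<.159)
    v,u=np.nonzero(bl);print(n,"block top",cv2.minAreaRect((plane(d,np.c_[u,v],.155)[:,:2]*1000).astype(np.float32)))
    # port edges: top face by dark and z
    pt=ok&(np.abs(X-.53)<.05)&(np.abs(Y+.215)<.05)&(Z>0.085)&(Z<.1)
    v,u=np.nonzero(pt);print(n,"port",cv2.minAreaRect((plane(d,np.c_[u,v],.092)[:,:2]*1000).astype(np.float32)))
    mt=ok&(np.abs(X-.54)<.1)&(np.abs(Y+.15)<.13)&(Z>0.024)&(Z<.036)&(hsv[...,2]>150)&(hsv[...,1]<60)
    mt=cv2.morphologyEx(mt.astype(np.uint8),cv2.MORPH_OPEN,np.ones((3,3)))
    v,u=np.nonzero(mt);print(n,"mani",len(u),cv2.minAreaRect((plane(d,np.c_[u,v],.03)[:,:2]*1000).astype(np.float32)))
print("brass",tri(cen["top","br"],cen["scene","br"]));print("knob",tri(cen["top","kn"],cen["scene","kn"]))
for n in D:print(n,plane(D[n],[cen[n,"br"]],.164))
# bore hole: light blob within port in top
d=D["top"];g=cv2.cvtColor(d["pixels"],cv2.COLOR_RGB2GRAY)
print(g[236:252,354:382])
C=cloud(d)[...,2];print((C[236:252,354:382]*1000).astype(int))
```

```text
top knob 311.5 250.5 6.041623115539551 [ 0.52377962 -0.07633269  0.13662684] 111
top block top ((502.8868103027344, 213.2938232421875), (22.922048568725586, 20.23888397216797), 89.89796447753906)
top port ((529.7723999023438, -214.85015869140625), (47.622352600097656, 46.70093536376953), 80.86598205566406)
top mani 1591 ((538.8038940429688, -155.69686889648438), (190.4769287109375, 90.08329010009766), 81.39237976074219)
scene knob 240.5 166.0 10.111974716186523 [ 0.5305297  -0.0767121   0.13811156] 185
scene block top ((511.4844055175781, 210.65187072753906), (24.57117462158203, 28.97919273376465), 69.45632934570312)
scene port ((534.327880859375, -215.22605895996094), (49.58172607421875, 56.078216552734375), 80.12613677978516)
scene mani 1247 ((538.7468872070312, -156.29916381835938), (189.14772033691406, 87.8564682006836), 80.712158203125)
brass (array([0.5024, 0.2145, 0.16  ]), [np.float64(0.0005), np.float64(0.0005)])
knob (array([ 0.5129, -0.0889,  0.1162]), [np.float64(0.0004), np.float64(0.0004)])
top [[0.50197605 0.21278866 0.164     ]]
scene [[0.50842703 0.21208854 0.164    
[... 3049 characters left out ...]
 40  48  72  77  86  89  92  92  90  90  92  92  86  75  74  75  75  77
   88  86  90  88  89  90  90  88  -2   0]
 [ 38  51  72  82  91  91  90  88  89  91  89  90  90  89  87  75  75  85
   87  88  91  91  89  93  88  93   0   0]
 [ 44  56  72  81  90  93  90  89  90  93  89  91  92  88  89  88  89  92
   91  91  90  91  90  90  91  88  -1   0]
 [ 42  56  73  82  90  90  92  92  89  91  89  91  89  88  90  90  90  88
   89  91  92  90  88  89  92  91  -1  -4]
 [ 44  55  73  84  90  91  89  91  91  90  89  90  89  89  89  91  93  90
   90  90  93  91  90  89  90  89  -1  -2]
 [ 44  57  74  83  90  90  91  90  88  90  90  88  92  90  92  92  90  88
   93  89  93  88  90  88  91  89  -1   0]]
```

Call:
step_arm([
  [[1,0,0,0,0.92],[1,0,0,0,0.92],[1,0,0,0,0.92],[1,0,0,0,0.92],[1,0,0,0,0.9],[1,0.9,0,0,0],[1,0.9,0,0,0],[1,0.9,0,0,0],[1,0.9,0,0,0],[1,0.9,0,0,0]],
], squeeze=40)

```text
time: 0.93
eef_pos: [0.4447, -0.6208, 0.2305]
tcp_rot: [1.0, 0.0, -0.0, -0.001]
contact_force: [-0.9, -0.5, -0.7]
opening: 1.003
```

Call:
step_arm([
  [[1,0.15,-0.95,-0.1,0],[1,0.15,-0.95,-0.1,0],[1,0.15,-0.95,-0.1,0],[1,0.15,-0.95,-0.1,0],[1,0.15,-0.95,-0.1,0],[1,0.15,-0.95,-0.1,0],[1,0.15,-0.95,-0.1,0],[1,0.15,-0.95,0,0],[1,0.15,-0.95,0,0],[1,0.1,-0.95,0,0]],
])

```text
time: 1.77
eef_pos: [0.5008, -0.2392, 0.2589]
tcp_rot: [1.0, 0.0, -0.0, -0.0]
contact_force: [0.9, -0.2, -0.1]
opening: 1.003
```

Call:
step_arm([
  [[1,0,-0.95,0,0],[1,0,-0.95,0,0],[1,0,-0.95,0,0],[1,0,-0.95,0,0],[1,0,-0.95,0,0],[1,0,-0.95,0,0],[1,0,-0.95,0,0],[1,0,-0.95,0,0],[1,0,-0.95,0,0],[1,0,-0.95,0,0]],
])

```text
time: 2.6
eef_pos: [0.4998, 0.1406, 0.259]
tcp_rot: [1.0, 0.001, -0.0, 0.0]
contact_force: [0.3, 0.3, -0.0]
opening: 1.002
```

Call:
step_arm([
  [[1,0.07,-0.91,0,0],[1,0,-0.91,0,0],[1,0,0,0,0],[1,0,0,0.7,0],[1,0,0,0.7,0],[1,0,0,0.7,0],[1,0,0,0.7,0],[1,0,0,0.6,0],[1,0,0,0.24,0],[1,0,0,0,0]],
])

```text
time: 3.43
eef_pos: [0.5009, 0.2107, 0.1104]
tcp_rot: [1.0, 0.0, -0.003, 0.001]
contact_force: [-0.5, 0.2, 0.4]
opening: 1.002
```

Run:
```python
from h import *
from plant import *
for n in("scene",):
    d=read_camera(n);np.savez(n+"1.npz",**d);im=d["pixels"][:,:,::-1]
    cv2.imwrite("pics/scene1.png",cv2.resize(im[60:220,300:500],None,fx=4,fy=4,interpolation=cv2.INTER_CUBIC)[:600,:800])
```

```text
(no output)
```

View pics/scene1.png

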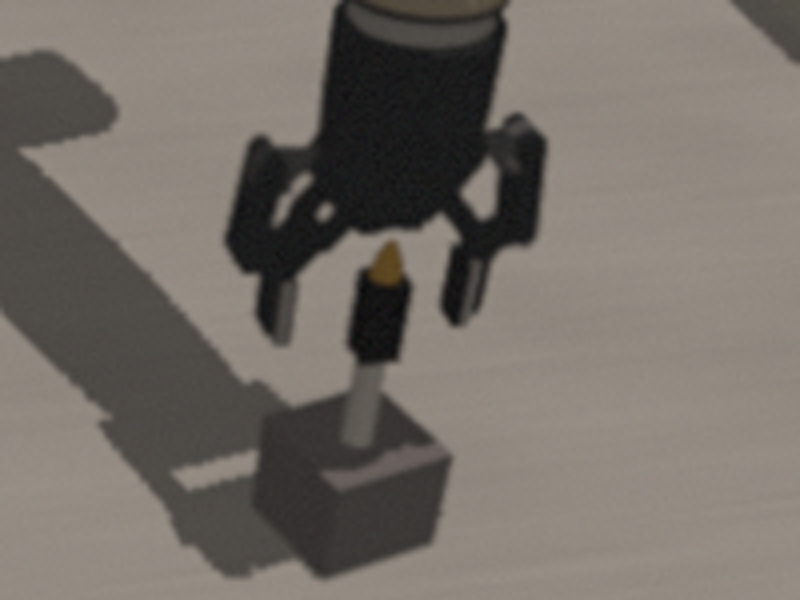

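Call:
step_arm([
  [[1,0.03,-0.06,-0.04,0],[0,0,0,0,0],[0,0,0,0,0],[0,0,0,0,0],[0,0,0,0,0],[0,0,0,0,0],[0,0,0,0,0],[0,0,0,0,0],[0,0,0,0,0],[0,0,0,0,0]],
], squeeze=60)

```text
time: 4.32
eef_pos: [0.5047, 0.2142, 0.1159]
tcp_rot: [1.0, 0.0, 0.0, -0.0]
contact_force: [-0.1, 1.0, 3.3]
opening: 0.251
```

Call:
step_arm([
  [[0,0,0,-0.1,0],[0,0,0,-0.2,0],[0,0,0,-0.4,0],[0,0,0,-0.5,0],[0,0,0,-0.5,0],[0,0,0,-0.5,0],[0,0,0,-0.5,0],[0,0,0,-0.5,0],[0,0,0,-0.5,0],[0,0,0,0,0]],
])

```text
time: 5.15
eef_pos: [0.5062, 0.214, 0.2685]
tcp_rot: [1.0, 0.001, 0.004, -0.0]
contact_force: [0.3, 0.5, 0.3]
opening: 0.248
```

Run:
```python
from h import *
from plant import *
for i in range(3):
    s=get_state();print(s["time"],np.round(s["eef_pos"],4),np.round(s["contact_force"],2))
    d=read_camera("scene")
np.savez("scene2.npz",**d);im=d["pixels"][:,:,::-1]
cv2.imwrite("pics/scene2.png",cv2.resize(im[20:220,300:500],None,fx=3,fy=3,interpolation=cv2.INTER_CUBIC)[:600,:800])
```

```text
5.15 [0.5062 0.214  0.2685] [0.27 0.52 0.35]
5.2 [0.5054 0.2139 0.2659] [-0.39 -0.42 -1.97]
5.25 [0.5044 0.2137 0.2636] [-0.42  0.23 -1.68]
```

View pics/scene2.png

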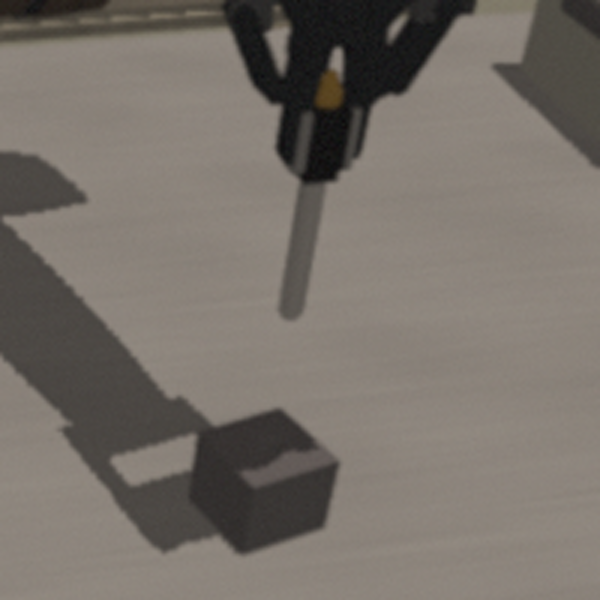

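Call:
step_arm([
  [[0,0,0.4,0,0],[0,0,0.8,0,0],[0,0.1,0.9,0,0],[0,0.1,0.9,0,0],[0,0.1,0.9,0,0],[0,0.1,0.9,0,0],[0,0.1,0.9,0,0],[0,0.1,0.9,0,0],[0,0,0.9,0,0],[0,0,0.9,0,0]],
])

```text
time: 6.13
eef_pos: [0.5274, -0.1234, 0.2606]
tcp_rot: [1.0, 0.001, -0.002, -0.001]
contact_force: [0.7, 0.8, -1.1]
opening: 0.249
```

Call:
step_arm([
  [[0,0,0.8,0,0],[0,0,0.8,0,0],[0,0,0.5,0,0],[0,0,0.2,0,0],[0,0,0,0,0],[0,0,0,0,0],[0,0,0,0,0],[0,0,0,0,0],[0,0,0,0,0]],
])

```text
time: 6.88
eef_pos: [0.529, -0.2127, 0.2633]
tcp_rot: [1.0, 0.001, -0.0, -0.0]
contact_force: [0.1, 0.7, -1.5]
opening: 0.249
```

```bash
cat > look.py <<'E'
import sys
from h import *
from plant import *
tag=sys.argv[1]
P=[]
for n in("scene","top"):
    d=read_camera(n);np.savez(f"{n}{tag}.npz",**d)
    s=get_state();print(round(s["time"],2),np.round(s["eef_pos"],4),np.round(s["tcp_rot"],4),np.round(s["contact_force"],2))
    im=d["pixels"][:,:,::-1]
    b=(60,250,130,290) if n=="scene" else (190,300,300,440)
    c=im[b[0]:b[1],b[2]:b[3]];k=min(600//c.shape[0],800//c.shape[1])
    cv2.imwrite(f"pics/{n}{tag}.png",cv2.resize(c,None,fx=k,fy=k,interpolation=cv2.INTER_CUBIC))
E
python3 look.py 3
```

```text
6.93 [ 0.5291 -0.2129  0.2635] [1.0e+00 1.4e-03 1.0e-04 0.0e+00] [ 0.42 -0.94 -0.9 ]
6.98 [ 0.5291 -0.2131  0.2635] [1.0e+00 1.2e-03 1.0e-04 0.0e+00] [-0.93 -0.27 -2.19]
```

View pics/scene3.png

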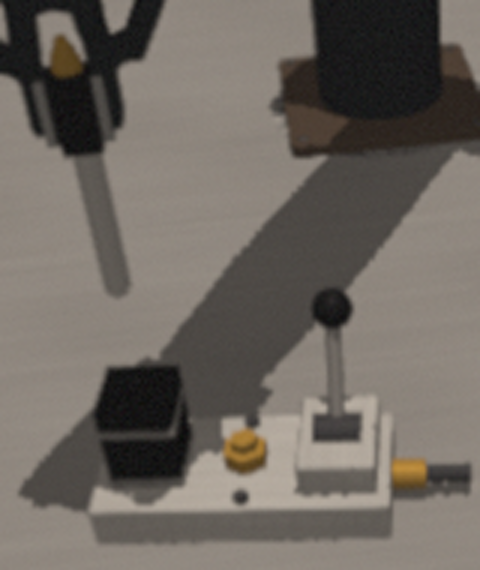

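View pics/top3.png

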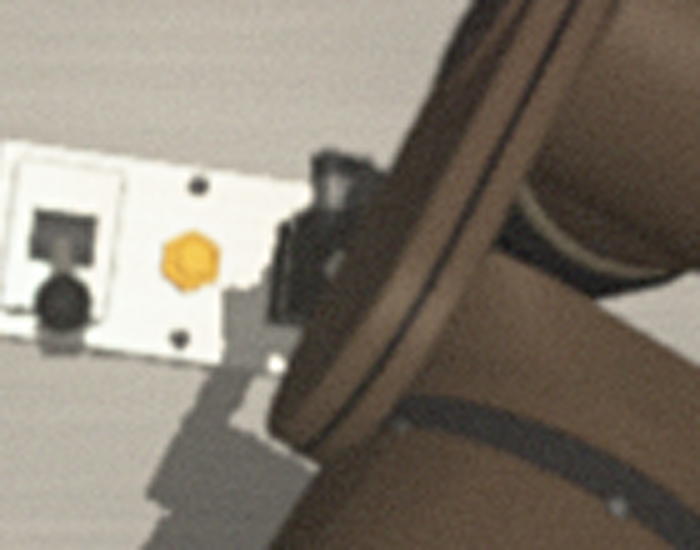

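```bash
cat > tube.py <<'E'
import sys
from h import *
d=np.load(sys.argv[1]);C=cloud(d);ok=d["range_z"]>0.1;R,t,c=cam(d)
x0,y0=float(sys.argv[2]),float(sys.argv[3]);zlo,zhi=float(sys.argv[4]),float(sys.argv[5])
X,Y,Z=C[...,0],C[...,1],C[...,2]
m=ok&(np.abs(X-x0)<.03)&(np.abs(Y-y0)<.03)&(Z>zlo)&(Z<zhi)
k,lab,st,ce=cv2.connectedComponentsWithStats(m.astype(np.uint8));i=1+st[1:,4].argmax();m=lab==i
out=[]
for v in np.unique(np.nonzero(m)[0]):
    u=np.nonzero(m[v])[0]
    if len(u)<6: continue
    uc=(u.min()+u.max())/2
    w=u[(np.abs(u-uc)<=1.5)];p=C[v,w].mean(0)
    r=rays(d,[(uc,v)])@R;r=r[0]
    h=np.linalg.norm(r[:2]);p2=p+r/h*0.008   # step 8 mm horizontally along ray
    # put exactly on ray at that horizontal distance
    s=np.linalg.norm(p2[:2]-c[:2])/h;out.append(c+r*s)
out=np.array(out);print(len(out))
A=np.c_[out[:,2],np.ones(len(out))];co=np.linalg.lstsq(A,out[:,:2],rcond=None)[0]
res=out[:,:2]-A@co;print("resid mm",(res.std(0)*1000).round(2),"z range",out[:,2].min(),out[:,2].max())
print("tilt (dx/dz,dy/dz)",co[0].round(3))
for z in(zlo,zhi):print(z,(co[0]*z+co[1]).round(4))
v,u=np.nonzero(m);i=v.argmax();print("lowest z",Z[m].min())
E
python3 tube.py scene3.npz 0.53 -0.215 0.172 0.245
python3 - <<'E'
from h import *
d=np.load("scene0.npz");C=cloud(d);ok=d["range_z"]>0.1
X,Y,Z=C[...,0],C[...,1],C[...,2]
m=ok&(np.abs(X-.53)<.05)&(np.abs(Y+.215)<.05)&(Z>0.088)&(Z<.096)
P=C[m];th=np.radians(-8.7);ax=np.array([np.cos(th),np.sin(th)]);ay=np.array([-np.sin(th),np.cos(th)])
a=P[:,:2]@ax;b=P[:,:2]@ay
q=lambda v:(np.percentile(v,1),np.percentile(v,99),(np.percentile(v,1)+np.percentile(v,99))/2)
print(q(a),q(b),"centre",ax*q(a)[2]+ay*q(b)[2],P[:,2].mean())
# front face of port (+x side), below rim
m=ok&(np.abs(X-.553)<.012)&(np.abs(Y+.215)<.03)&(Z>0.04)&(Z<.084);P=C[m];print("front face a",np.median(P[:,:2]@ax),len(P),"expected centre a",np.median(P[:,:2]@ax)-.023, q(P[:,:2]@ay))
print("candidate a,b from (0.5297,-0.2150):",np.array([.5297,-.2150])@ax,np.array([.5297,-.2150])@ay)
E
```

```text
37
resid mm [0.49 0.44] z range 0.16911393793983037 0.23951191348560902
tilt (dx/dz,dy/dz) [-0.01   0.008]
0.172 [ 0.5274 -0.2128]
0.245 [ 0.5267 -0.2122]
lowest z 0.17230308877185602
(np.float64(0.533157940095738), np.float64(0.5813625564467714), np.float64(0.5572602482712548)) (np.float64(-0.15591393489466684), np.float64(-0.1097899171277383), np.float64(-0.13285192601120258)) centre [ 0.53075306 -0.21561496] 0.09212193244429295
front face a 0.5792154305392866 473 expected centre a 0.5562154305392866 (np.float64(-0.15573970884721278), np.float64(-0.10932338152671406), np.float64(-0.13253154518696342))
candidate a,b from (0.5297,-0.2150): 0.5561262881957117 -0.13240332917891495
```

Call:
step_arm([
  [[0,0.06,0.06,0.2,0],[0,0,0,0.4,0],[0,0,0,0.4,0],[0,0,0,0.3,0],[0,0,0,0.2,0],[0,0,0,0.1,0],[0,0,0,0,0],[0,0,0,0,0],[0,0,0,0,0],[0,0,0,0,0]],
])

```text
time: 7.82
eef_pos: [0.5319, -0.2167, 0.2005]
tcp_rot: [1.0, 0.001, 0.001, 0.001]
contact_force: [0.2, -0.5, -1.2]
opening: 0.252
```

```bash
python3 look.py 4; python3 tube.py scene4.npz 0.53 -0.215 0.115 0.18
```

```text
7.87 [ 0.5318 -0.2167  0.2004] [1.e+00 6.e-04 8.e-04 5.e-04] [ 0.71 -1.   -0.84]
7.92 [ 0.5317 -0.2166  0.2002] [1.e+00 6.e-04 7.e-04 4.e-04] [-0.49 -0.   -1.  ]
30
resid mm [0.53 0.52] z range 0.11107490581630852 0.17407785771278328
tilt (dx/dz,dy/dz) [-0.007  0.028]
0.115 [ 0.5302 -0.2184]
0.18 [ 0.5297 -0.2165]
lowest z 0.1150120195641169
```

View pics/scene4.png

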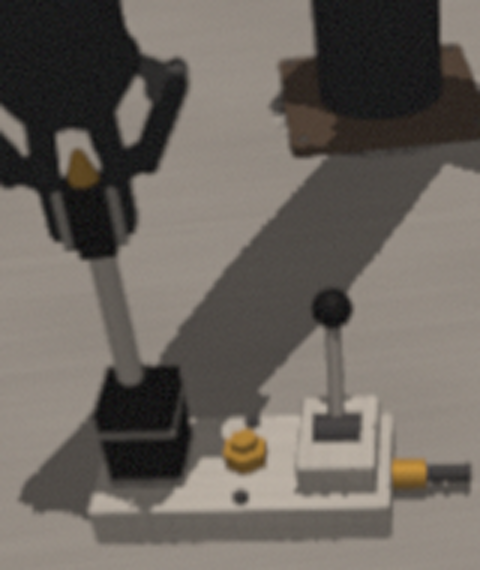

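Call:
step_arm([
  [[0,0,-0.035,0,0],[0,0,0,0,0],[0,0,0,0,0],[0,0,0,0,0],[0,0,0,0.05,0],[0,0,0,0.05,0],[0,0,0,0.05,0],[0,0,0,0,0]],
])

```text
time: 8.58
eef_pos: [0.531, -0.2148, 0.1925]
tcp_rot: [1.0, 0.001, -0.001, -0.0]
contact_force: [-0.7, 0.4, -1.3]
opening: 0.252
```

```bash
python3 look.py 5; python3 tube.py scene5.npz 0.53 -0.215 0.105 0.18
```

```text
8.63 [ 0.5311 -0.2148  0.1927] [ 1.e+00  5.e-04 -4.e-04 -3.e-04] [-0.26 -0.5  -1.16]
8.68 [ 0.5312 -0.2149  0.193 ] [ 1.e+00  5.e-04 -2.e-04 -2.e-04] [ 0.14 -0.31 -1.07]
33
resid mm [0.64 0.37] z range 0.10268915537247336 0.17368148252232252
tilt (dx/dz,dy/dz) [0.011 0.009]
0.105 [ 0.5285 -0.2158]
0.18 [ 0.5293 -0.2151]
lowest z 0.10551840490649612
```

Call:
step_arm([
  [[0,0.02,-0.01,0.05,0],[0,0,0,0.05,0],[0,0,0,0.05,0],[0,0,0,0,0],[0,0,0,0,0]],
])

```text
time: 9.1
eef_pos: [0.532, -0.2145, 0.187]
tcp_rot: [1.0, 0.001, -0.0, -0.0]
contact_force: [-0.1, 0.2, -1.1]
opening: 0.246
```

Call:
step_arm([
  [[0,0,0,0.05,0],[0,0,0,0.05,0],[0,0,0,0,0]],
])

```text
time: 9.35
eef_pos: [0.5319, -0.2144, 0.1828]
tcp_rot: [1.0, 0.001, -0.0, -0.0]
contact_force: [0.4, 0.7, -1.8]
opening: 0.248
```

Call:
step_arm([
  [[0,0,0,0.05,0],[0,0,0,0.05,0],[0,0,0,0,0]],
])

```text
time: 9.6
eef_pos: [0.5319, -0.2144, 0.1787]
tcp_rot: [1.0, 0.001, -0.0, -0.0]
contact_force: [-0.8, -0.0, -1.0]
opening: 0.252
```

Call:
step_arm([
  [[0,0,0,0.05,0],[0,0,0,0.05,0],[0,0,0,0,0]],
])

```text
time: 9.85
eef_pos: [0.5319, -0.2149, 0.175]
tcp_rot: [1.0, 0.001, -0.0, 0.0]
contact_force: [-0.6, -0.3, -1.2]
opening: 0.247
```

Call:
step_arm([
  [[0,0,0,0.05,0],[0,0,0,0.05,0],[0,0,0,0,0]],
])

```text
time: 10.1
eef_pos: [0.5324, -0.2151, 0.173]
tcp_rot: [1.0, 0.001, 0.0, 0.001]
contact_force: [-1.8, -0.1, 4.9]
opening: 0.25
```

Call:
step_arm([
  [[0,0,0,0.05,0],[0,0,0,0.05,0],[0,0,0,0,0]],
])

```text
time: 10.35
eef_pos: [0.5325, -0.2151, 0.169]
tcp_rot: [1.0, 0.001, 0.0, 0.001]
contact_force: [-2.0, -0.3, 3.5]
opening: 0.254
```

Call:
step_arm([
  [[0,0,0,0.05,0],[0,0,0,0.05,0],[0,0,0,0,0]],
])

```text
time: 10.6
eef_pos: [0.5324, -0.215, 0.1639]
tcp_rot: [1.0, 0.001, 0.0, 0.001]
contact_force: [-1.1, -0.6, 2.2]
opening: 0.257
```

Call:
step_arm([
  [[0,0,0,0.05,0],[0,0,0,0.05,0],[0,0,0,0,0]],
])

```text
time: 10.85
eef_pos: [0.5323, -0.2149, 0.1594]
tcp_rot: [1.0, 0.001, 0.0, 0.0]
contact_force: [-1.4, -1.4, 1.7]
opening: 0.253
```

Call:
step_arm([
  [[0,0,0,0.04,0],[0,0,0,0,0]],
])

```text
time: 11.02
eef_pos: [0.5322, -0.2148, 0.1574]
tcp_rot: [1.0, 0.001, 0.0, 0.0]
contact_force: [-0.9, -1.1, 1.4]
opening: 0.249
```

Call:
step_arm([
  [[0,0,0,0.04,0],[0,0,0,0,0]],
])

```text
time: 11.18
eef_pos: [0.5321, -0.2148, 0.1558]
tcp_rot: [1.0, 0.001, 0.0, 0.0]
contact_force: [-0.7, -2.1, 0.8]
opening: 0.252
```

Call:
step_arm([
  [[0,0,0,0.04,0],[0,0,0,0,0]],
])

```text
time: 11.35
eef_pos: [0.5321, -0.2147, 0.1542]
tcp_rot: [1.0, 0.001, 0.0, 0.0]
contact_force: [-0.5, -1.3, -0.6]
opening: 0.249
```

Call:
step_arm([
  [[0,0,0,0.04,0],[0,0,0,0,0]],
])

```text
time: 11.52
eef_pos: [0.5321, -0.2146, 0.1525]
tcp_rot: [1.0, 0.001, 0.0, 0.0]
contact_force: [0.4, -1.9, 0.2]
opening: 0.249
```

Call:
step_arm([
  [[0,0,0,0.04,0],[0,0,0,0,0]],
])

```text
time: 11.68
eef_pos: [0.5321, -0.2146, 0.151]
tcp_rot: [1.0, 0.001, 0.0, 0.0]
contact_force: [-0.5, -1.6, 1.8]
opening: 0.253
```

Call:
step_arm([
  [[0,0,0,0.04,0],[0,0,0,0,0]],
])

```text
time: 11.85
eef_pos: [0.5323, -0.2147, 0.1505]
tcp_rot: [1.0, 0.001, 0.0, 0.0]
contact_force: [-2.1, -0.8, 6.4]
opening: 0.253
```

Call:
step_arm([
  [[0,0,0,0,0],[0,0,0,0,0],[0,0,0,0,0]],
])

```text
time: 12.1
eef_pos: [0.5323, -0.2147, 0.1505]
tcp_rot: [1.0, 0.001, 0.0, 0.0]
contact_force: [-1.7, -1.0, 5.3]
opening: 0.248
```

Call:
step_arm([
  [[0,0,0,0.03,0],[0,0,0,0,0],[0,0,0,0,0]],
])

```text
time: 12.35
eef_pos: [0.5324, -0.2147, 0.1505]
tcp_rot: [1.0, 0.001, 0.0, 0.0]
contact_force: [-2.7, -0.2, 10.1]
opening: 0.252
```

Call:
step_arm([
  [[0,0,0,0.025,0],[0,0,0,0.025,0],[0,0,0,0,0],[0,0,0,0,0]],
])

```text
time: 12.68
eef_pos: [0.5327, -0.2148, 0.1504]
tcp_rot: [1.0, 0.001, 0.0, 0.0]
contact_force: [-6.2, 0.2, 16.9]
opening: 0.25
```

Call:
step_arm([
  [[0,-0.02,0,0.01,0],[0,0,0,0,0],[0,0,0,0,0],[0,0,0,0,0],[0,0,0,0,0],[0,0,0,0,0]],
])

```text
time: 13.18
eef_pos: [0.5324, -0.2148, 0.1504]
tcp_rot: [1.0, 0.001, 0.001, 0.0]
contact_force: [-4.9, 1.9, 16.7]
opening: 0.246
```

Call:
step_arm([
  [[0,-0.02,0,-0.04,0],[0,-0.01,0,-0.03,0],[0,0,0,0,0],[0,0,0,0,0]],
])

```text
time: 13.52
eef_pos: [0.5316, -0.2147, 0.1505]
tcp_rot: [1.0, 0.0, 0.002, 0.0]
contact_force: [2.0, -0.1, 7.5]
opening: 0.25
```

Call:
step_arm([
  [[1,0,0,0,0],[1,0,0,0,0],[1,0,0,0,0],[1,0,0,0,0],[1,0,0,0,0],[1,0,0,0,0],[1,0,0,0,0],[1,0,0,0,0]],
])

```text
time: 14.18
eef_pos: [0.5301, -0.2145, 0.1488]
tcp_rot: [1.0, 0.001, -0.0, -0.0]
contact_force: [0.5, -0.4, -0.2]
opening: 0.999
```

```bash
python3 look.py 6; python3 tube.py scene6.npz 0.53 -0.215 0.1 0.14
```

```text
14.23 [ 0.5301 -0.2146  0.1489] [ 1.e+00  5.e-04 -0.e+00 -1.e-04] [ 0.01 -0.38 -0.02]
14.28 [ 0.5301 -0.2146  0.1489] [1.e+00 5.e-04 0.e+00 0.e+00] [-0.46 -0.5  -0.51]
17
resid mm [0.62 0.38] z range 0.09531904434477967 0.1331508622833265
tilt (dx/dz,dy/dz) [0.015 0.002]
0.1 [ 0.5299 -0.2159]
0.14 [ 0.5305 -0.2158]
lowest z 0.10040095410300853
```

View pics/scene6.png

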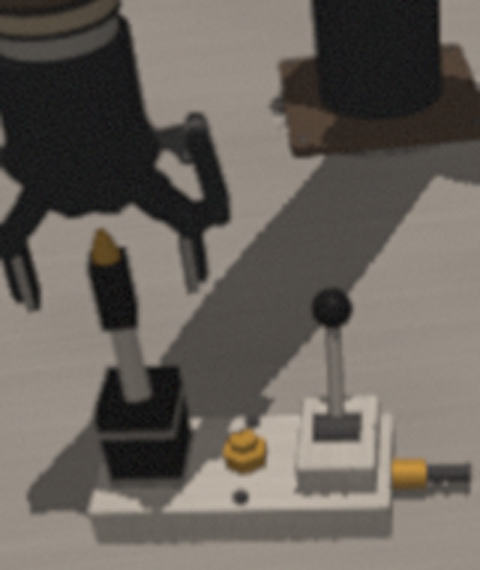

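Call:
step_arm([
  [[1,0,0,-0.3,0],[1,0,0,-0.6,0],[1,0,0,-0.8,0],[1,0,0,-0.7,0],[0,0,0,0,0],[0,-0.4,-0.8,0,0],[0,-0.4,-0.8,0,0],[0,-0.4,-0.8,0,0],[0,-0.4,-0.8,0,0],[0,0,-0.1,0,0]],
])

```text
time: 15.12
eef_pos: [0.4636, -0.0788, 0.245]
tcp_rot: [1.0, 0.002, -0.0, -0.001]
contact_force: [0.9, -1.1, -0.4]
opening: 0.143
```

```bash
python3 look.py 7
python3 - <<'E'
from h import *
d=np.load("scene7.npz");C=cloud(d);ok=d["range_z"]>0.1;X,Y,Z=C[...,0],C[...,1],C[...,2]
hsv=cv2.cvtColor(d["pixels"],cv2.COLOR_RGB2HSV)
m=ok&(np.abs(X-.53)<.04)&(np.abs(Y+.215)<.03)&(Z>.1)
br=m&(hsv[...,1]>110);print("nozzle",C[br].mean(0),C[m].max(0),Z[br].min())
E
python3 tube.py scene7.npz 0.53 -0.215 0.1 0.19
```

```text
15.17 [ 0.4649 -0.0801  0.2455] [ 1.0e+00  2.1e-03  5.0e-04 -2.0e-04] [-0.24  0.26 -0.99]
15.22 [ 0.4658 -0.0816  0.2457] [1.0e+00 1.7e-03 8.0e-04 4.0e-04] [ 0.53 -1.28  0.55]
nozzle [ 0.53651553 -0.21381854  0.19807976] [ 0.54441675 -0.20438086  0.20969145] 0.15421564941997568
40
resid mm [1.1 0.6] z range 0.09640044278052906 0.18389426291054317
tilt (dx/dz,dy/dz) [0.064 0.024]
0.1 [ 0.5296 -0.2163]
0.19 [ 0.5354 -0.2142]
lowest z 0.10031925277317777
```

View pics/scene7.png

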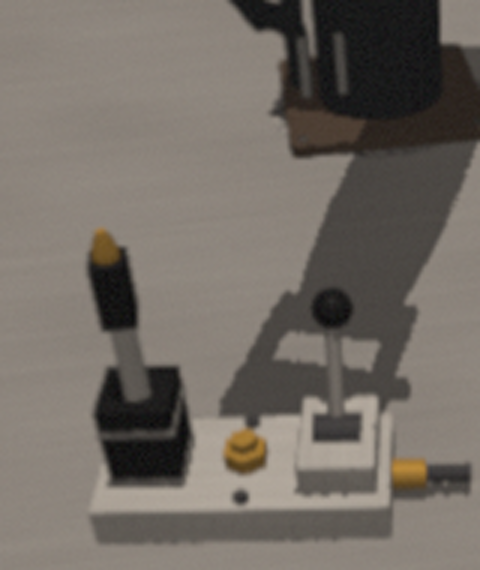

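Call:
step_arm([
  [[0,0,0,0.5,0],[0,0,0,0.7,0],[0,0,0,0.7,0],[0,0,0,0.7,0],[0,0,0,0.6,0],[0,0,0,0.4,0],[0,0,0,0,0],[0,0,0,0,0]],
])

```text
time: 15.88
eef_pos: [0.4661, -0.0835, 0.1005]
tcp_rot: [1.0, 0.0, -0.001, -0.0]
contact_force: [-0.6, 0.2, 0.6]
opening: 0.001
```

Call:
step_arm([
  [[0,0.25,0.04,0,0],[0,0.25,0.04,0,0],[0,0.25,0.04,0,0],[0,0.25,0.04,0,0],[0,0.25,0.04,0,0],[0,0.25,0.04,0,0],[0,0,0,0,0]],
])

```text
time: 16.47
eef_pos: [0.5284, -0.0927, 0.1015]
tcp_rot: [1.0, 0.001, 0.001, 0.0]
contact_force: [-0.3, -0.3, 0.3]
opening: -0.002
```

```bash
python3 look.py 8
```

```text
16.52 [ 0.5273 -0.0924  0.1011] [1.e+00 7.e-04 6.e-04 1.e-04] [-0.69  0.13  0.01]
16.57 [ 0.5265 -0.0921  0.1008] [ 1.e+00  7.e-04  1.e-04 -1.e-04] [-0.48  0.87  0.36]
```

View pics/scene8.png

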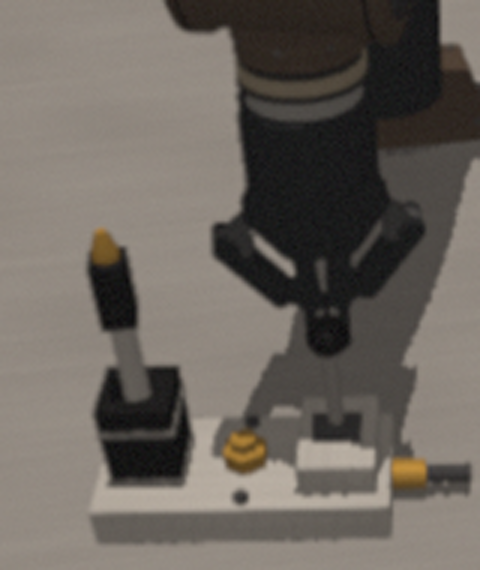

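Call:
step_arm([
  [[0,0.2,0.03,0,0],[0,0.2,0.03,0,0],[0,0.2,0.03,0,0],[0,0.1,0.015,0,0],[0,0,0,0,0],[0,0,0,0,0]],
])

```text
time: 17.07
eef_pos: [0.5545, -0.0964, 0.101]
tcp_rot: [1.0, 0.001, 0.0, 0.0]
contact_force: [-0.7, 0.2, 0.9]
opening: 0.002
```

Call:
step_arm([
  [[0,0.1,0.015,0,0],[0,0,0,0,0],[0,0,0,0,0]],
])

```text
time: 17.32
eef_pos: [0.5581, -0.097, 0.101]
tcp_rot: [1.0, 0.001, 0.0, 0.0]
contact_force: [-0.3, -0.4, -0.3]
opening: -0.0
```

Call:
step_arm([
  [[0,0.1,0.015,0,0],[0,0,0,0,0],[0,0,0,0,0]],
])

```text
time: 17.57
eef_pos: [0.5614, -0.0974, 0.1006]
tcp_rot: [1.0, 0.001, -0.001, -0.0]
contact_force: [-3.5, -0.0, -0.5]
opening: -0.002
```

```bash
python3 look.py 9
python3 - <<'E'
from h import *
d=np.load("scene9.npz");C=cloud(d);ok=d["range_z"]>0.1;X,Y,Z=C[...,0],C[...,1],C[...,2]
m=ok&(np.abs(X-.595)<.02)&(np.abs(Y+.1)<.03)&(Z>.08)&(Z<.15);print(m.sum(),C[m].mean(0),C[m].max(0))
E
```

```text
17.62 [ 0.5614 -0.0974  0.1007] [ 1.e+00  6.e-04 -8.e-04 -2.e-04] [-3.57 -0.23  0.72]
17.67 [ 0.5615 -0.0974  0.1007] [ 1.e+00  6.e-04 -7.e-04 -2.e-04] [-3.08  0.23 -0.29]
185 [ 0.59262443 -0.10073228  0.126767  ] [ 0.6009216  -0.08803826  0.14600478]
```

View pics/scene9.png

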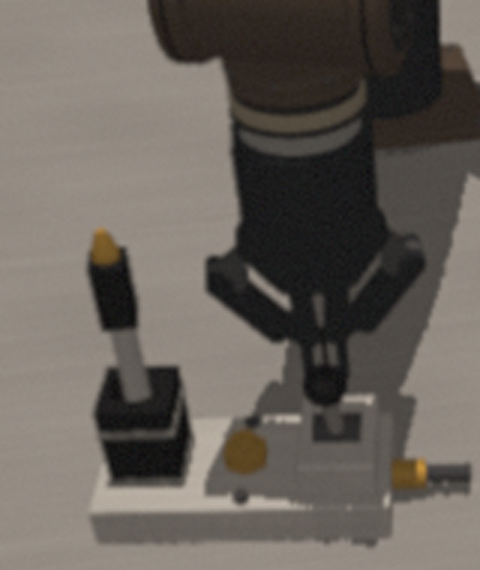

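Call:
step_arm([
  [[0,0.06,0.01,0,0],[0,0,0,0,0],[0,0,0,0,0]],
])

```text
time: 17.92
eef_pos: [0.5619, -0.0974, 0.1004]
tcp_rot: [1.0, 0.001, -0.004, -0.001]
contact_force: [-8.9, 0.7, 4.3]
opening: 0.0
```

Call:
step_arm([
  [[0,-0.3,-0.04,0,0],[0,-0.6,-0.1,0,0],[0,-0.6,-0.1,0,0],[0,-0.6,-0.1,0,0],[0,-0.4,0,-0.5,0],[0,0,0,-0.8,0],[0,0,0,-0.8,0],[0,0,-0.5,-0.8,0],[0,0,-0.8,0,0],[0,0,-0.8,0,0]],
])

```text
time: 18.75
eef_pos: [0.4671, -0.0006, 0.2212]
tcp_rot: [1.0, -0.001, 0.005, 0.001]
contact_force: [0.2, -0.0, -0.4]
opening: -0.002
```

Call:
step_arm([
  [[0,0,-0.8,0,0],[0,0,-0.8,0,0],[0,0,0,0,0],[0,0,0,0,0],[0,0,0,0,0],[0,0,0,0,0]],
])

```text
time: 19.25
eef_pos: [0.4647, 0.0628, 0.2172]
tcp_rot: [1.0, 0.0, 0.001, 0.0]
contact_force: [-0.3, 0.1, 0.1]
opening: 0.002
```

```bash
python3 look.py 10; python3 tube.py scene10.npz 0.53 -0.215 0.1 0.14
python3 - <<'E'
from h import *
for n in("scene","top"):
    d=np.load(f"{n}10.npz");C=cloud(d);ok=d["range_z"]>0.1;X,Y,Z=C[...,0],C[...,1],C[...,2]
    m=ok&(np.abs(X-.58)<.05)&(np.abs(Y+.1)<.03)&(Z>.112)&(Z<.15);v,u=np.nonzero(m)
    c=cv2.minEnclosingCircle(np.c_[u,v].astype(np.float32));p=plane(d,[c[0]],.122)[0]
    th=np.radians(-8.7);loc=(p[:2]-[.5482,-.0944])@[np.cos(th),np.sin(th)]
    print(n,"knob",m.sum(),p.round(4),"lean",np.arcsin(loc/.08).round(3),"valve",(np.arcsin(loc/.08)+.5).round(3))
    m=ok&(np.abs(X-.53)<.04)&(np.abs(Y+.215)<.03)&(Z>.1)&(Z<.25);print("lance top",Z[m].max())
E
```

```text
19.3 [0.4646 0.0626 0.2171] [ 1.e+00 -3.e-04  5.e-04  1.e-04] [ 0.37  0.04 -0.19]
19.35 [0.4646 0.0626 0.217 ] [ 1.e+00 -3.e-04  3.e-04  1.e-04] [-0.33  0.47 -0.81]
17
resid mm [0.47 0.49] z range 0.09612133286113606 0.13337933207400793
tilt (dx/dz,dy/dz) [0.01  0.008]
0.1 [ 0.5299 -0.216 ]
0.14 [ 0.5303 -0.2157]
lowest z 0.10013950148445322
scene knob 175 [ 0.5857 -0.1007  0.122 ] lean 0.496 valve 0.996
lance top 0.2096183413562715
top knob 118 [ 0.5849 -0.0998  0.122 ] lean 0.482 valve 0.982
lance top 0.20857225962780226
```

View pics/scene10.png

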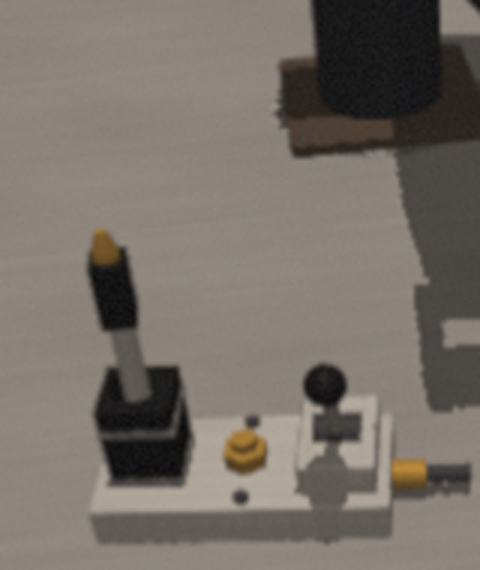

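View pics/top10.png

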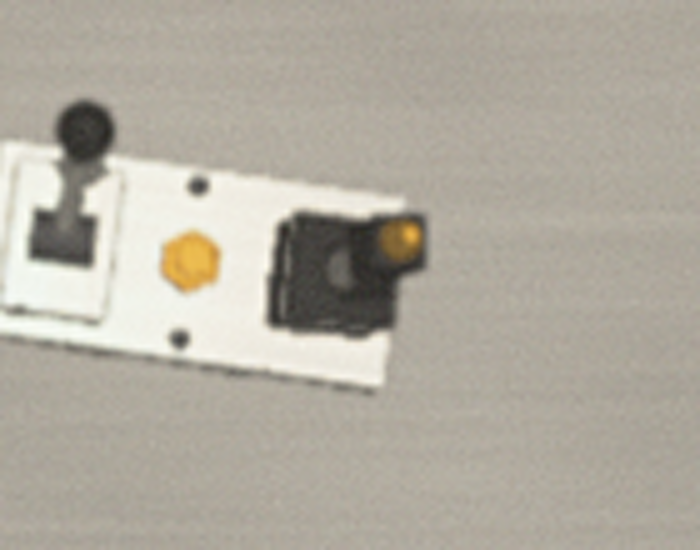

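The lever is over: the knob reads about 0.98–1.0 rad in both views. The lance stands upright in the port, about 41 mm deep, and the robot is clear of everything. I'm handing in.

```bash
python3 -c "
from plant import *
print(sign_off())"
```

```text
the job is handed in; nothing more can be done
None
```

The lance is seated in the port and let go, the valve lever is fully over, and I handed the job in at about 19.4 s. Sign-off reported no verdict.

- **Lance:** I gripped it by its block, drew it out of the stand, lined it up over the port by camera and lowered it in small steps. The seal showed at about 18 mm, and the drag after it was light.
- **Stop:** It bottomed about 41 mm below the rim. The force then rose with no further travel. I held it for about half a second at a reading of about 17 N, which is about 18 N of push once the reading without contact is taken off. I eased off before opening the fingers.
- **Lever:** I pushed it with closed fingers to its end stop. The highest force I read there was about 9 N.

**Last checks:**
- The two cameras put the lever at 0.996 and 0.982 rad.
- The nozzle top stands at about 0.209 m, which puts the foot about 41 mm deep.
- The tube is within about 1 mm of the bore axis and tilted about 0.01 rad.
- The gripper was well clear with force readings near zero.

**Disagreement:** One earlier fit gave a tilt of about 0.07 rad. It had taken in the wider grip block; fits on the tube alone gave 0.01 to 0.015 rad.

I did not re-measure the jar, mallet or bin at the end; the arm never went near them.

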